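Ultraviolet check of a glass marble

ROBOT

A 6-joint arm with a two-finger parallel gripper is mounted at the origin on a cart in front of the work surface, level with it; the furniture and walls round the work are solid. World frame = base frame: x ahead of the robot, y to its left, z up, the work surface at z = 0. Lengths are in m, angles in rad, forces in N, time in s.
With the tool pointing down it reaches from about 0.375 to 0.825 m from the base axis. Payload 5.5 kg.
Tool frame: the origin (TCP) lies at the very end of the fingers, on their centre line; the grasp point (between the pads) lies 19 mm behind it; z points along the fingers, y is the line along which they close (so a half turn about z gives the same grasp; the last joint's range is limited). The gripper opens to 85 mm and grips with 20 to 120 N. Pads are 22 mm wide; open, the fingers measure 114 mm over their backs; the gripper's body (76 mm by 85 mm) begins 54 mm behind the grasp point. The pads swing forward as they close: fully open they stand 13 mm farther back than shut.
Start: joints at [1.295, 0.314, -0.047, 1.21, 0, 1.571], TCP at [0.163, 0.577, 0.231] pointing down, gripper open.
Joint ranges: [-2.67, 2.67], [-0.69, 1.73], [-1.03, 1.25], [-2.08, 2.16], [-1.42, 1.45], [-3.14, 3.14]. Speed limits (rad/s): [2.39, 2.39, 3.01, 3.14, 3.14, 3.14].

INTERFACE

Orientations are given as a unit quaternion [w, x, y, z].
In Python, from cell import arm gives the robot as it stands.
- The arm moves only by the shell command python3 inch.py 'ROWS' [FORCE]. ROWS is one flat JSON list of numbers that holds 1 to 12 rows one after another, with no inner brackets; each row has 7 numbers: dx, dy, dz in shares of the most that a row can go, 1 being 50 mm, then a rotation vector rx, ry, rz in units of 0.2 rad, then the finger opening in m; each row shifts and turns the commanded pose from where the row before left it, along the tool's axes as they then stand; what a row does not reach is not made up. A row lasts 1/10 s, in which the tool goes at most 0.05 m and 0.15 rad, less where a joint would pass 70% of its speed; a pose out of reach is approached as far as the arm can. The fingers move at their own pace and stop on an object; FORCE is the grip in N (left out, the last holds). Time passes only in rows, so rows that do not move let the fingers close. It prints the time, the measured TCP pose, the force, the opening and the grip force at its end. Input that does not fit is refused with a message, and nothing moves.
- arm.state(): the state, without advancing time (a new reading comes with each control period).
- arm.read_camera(name): name is "scene" or "top" or "wrist"; returns the picture (420x560x3 uint8, red, green, blue); there is no depth.
- arm.camera_model(name): a dict with "camera_matrix" (3x3 intrinsics, pixels), "dist_coeffs" ([k1, k2, p1, p2, k3] as OpenCV has them; the pictures are not rectified), "view" (4x4, takes a point from world to camera coordinates); the wrist camera has in their place "hand_eye" (4x4, takes a point from camera to tool coordinates, whose origin is the TCP and whose axes are the flange's). Camera axes: x right, y up, looking along -z (the intrinsics and any distortion apply to the point x, -y, -z); pixel columns grow to the right and rows downward; lengths in m; the calibration is good to about 2 mm. A picture is of the moment at which its call begins: read the wrist's pose just before it. camera_model takes no time and is no camera call.
- arm.job_done(): hands the job in; it is judged then, once.
The state is a dict: "time": time; "joint_pos": joint angles; "qd": joint speeds; "joint_efforts": joint torques, N m; "position": TCP position; "ee_rot": TCP orientation; "contact_force": force on the tool from outside, world axes, zero at the start; "torque": the same for the moment, N m; "width": finger opening in m; "gripper_force": force on a finger pad.
Only numpy, scipy, OpenCV 4.12 (cv2) and the standard library are available. Lean on these libraries where they do the work, as an engineer would, in place of code of your own. Each camera call takes 0.05 s, during which the arm holds its last target. There are 200 camera calls.

TASK

Switch on the ultraviolet viewing lamp by pressing its keys fully in, one at a time: red (power), then blue (long wave), then green (start); leave the white short-wave key alone. Then lift the cream dish by its wooden handle and, in the air, give it a quarter turn so that the handle points straight out of the front of the lamp, away from the hood, and hold the dish about 9 cm above the middle of the round black viewing stage. Keep the dish level and the loose marble quietly in its middle all the time, disturb nothing else, and finish while still holding the dish there.

Things in the scene. Friction and masses are not known exactly. Their poses are not given: they have to be found in the camera images.
- lamp: Fixed pale grey viewing lamp. Origin on the worktop under its foot; x runs from its front (key strip, robot's side) to its back, z up. Foot 255 x 205 mm, x -145 to +110 mm, 24 mm high. The tilted hood on two posts covers x +25 to +110 mm, 210 to 285 mm above the worktop. Keys in a row at x = -113 mm, from left to right (+y to -y) red, white, blue, green, 42 mm apart. Yaw within 10 degrees.
- stage (a point): middle of the round black viewing stage (96 mm across) on top of the lamp's foot, 30 mm in front of the lamp's origin and 27 mm above the worktop; axes as the lamp's
- red_key_top (a point): top centre of the red power key, a 28 x 24 mm cap that stands 13 mm over the foot (37 mm above the worktop) and 7 mm when fully in
- red_key (a joint): travel of the red key in m: 0 out, 0.006 fully in. Push-latch: it moves under about 3 N and stays in
- blue_key_top (a point): top centre of the blue long-wave key, same cap
- blue_key (a joint): travel of the blue key in m, 0 out, 0.006 fully in. Push-latch: moves under about 3 N and stays in
- green_key_top (a point): top centre of the green start key, same cap
- green_key (a joint): travel of the green key in m, 0 out, 0.006 fully in. Sprung: about 1.6 N to start, 4.7 N fully in, comes back out by itself
- white_key_top (a point): top centre of the white short-wave key, same cap; to be left alone
- white_key (a joint): travel of the white key in m, 0 out, 0.006 in; sprung like the green key; must stay out
- dish: Loose round cream enamel dish, dark blue rim, 127 mm across, 22 mm high, about 0.14 kg. Origin in the middle of its underside, z up; its straight wooden handle lies along its own -x and at the start points to the robot's right (-y), within about 15 degrees. The hollow rises at 9 degrees from a flat spot 20 mm across to 80 mm across, then more steeply.
- dish_middle (a point): middle of the dish's inner floor, 6 mm above its underside
- dish_handle (a point): point to grip, on the middle line of the handle, 110 mm from the dish's middle and 22.5 mm above its underside. The handle is a straight bar 20 mm wide and 15 mm thick (15 to 30 mm above the worktop as the dish stands) from 70 to 156 mm from the dish's middle
- marble_center (a point): centre of the loose green glass marble, 28 mm across, 29 g, which rolls easily (a brisk start or stop sends it up the side) and rests in the middle of the dish, 20 mm above the dish's underside
- bread_bin: fixed wooden bread bin behind and left of the dish: origin under its middle, 359 mm deep (x), 418 mm wide (y), 245 mm high; its right side is at y = 0.13 and its front foot at x = 0.52, so the dish and the arm must pass in front of it and the dish must be turned to the right of it
- orange_cup: orange egg cup, 49 mm across, 57 mm high, loose, on the worktop before the lamp; origin under its middle; leave alone
- red_cutter: red flower-shaped cookie cutter, 50 mm across, 21 mm high, loose, left of the dish; origin under its middle; leave alone
- timer: wind-up kitchen timer, white with a red dial, 65 mm across, 53 mm high, loose, on the worktop at the right before the lamp; origin under its middle; leave alone

How it is judged:
By the outcome, as a careful person would: the job done as asked, in the order asked, and still so for the second after the job is handed in, while the arm keeps its last pose, push and grip.
It also fails if it takes over 72 s, if anything falls off the work surface, if the arm or the gripper's body presses on something with over 40 N, if the wrist force passes 120 N, or if a joint passes its speed limit or range.

## Working session

There is one attempt and no reset: what is moved stays moved. The work goes in short steps, Python scripts to look and compute and a shell command to move; the robot and the scene stay as the last step left them, time stands still between calls to the robot, and variables do not carry over. Pictures are saved under pics/ and viewed, at most 10 in all, crops included, and the job is handed in when it is done.

```bash
ls; mkdir -p pics
python3 - <<'E'
from cell import arm
import cv2, numpy as np
for n in ("scene","top"):
    im=arm.read_camera(n); cv2.imwrite(f"pics/{n}0.png",im[:,:,::-1]); np.save(f"pics/{n}0.npy",im)
    m=arm.camera_model(n); print(n,np.round(m["camera_matrix"],1).tolist(),m["dist_coeffs"],np.round(m["view"],4).tolist())
m=arm.camera_model("wrist");print(m)
print(arm.state())
E
```

```text
cell.py
inch.py
pics
scene [[537.6, 0.0, 278.7], [0.0, 537.6, 206.5], [0.0, 0.0, 1.0]] [-0.1671398  0.         0.         0.         0.       ] [[-0.6941, -0.7199, 0.0006, 0.4152], [0.2802, -0.2694, 0.9214, -0.2174], [-0.6631, 0.6397, 0.3887, -1.0539], [0.0, 0.0, 0.0, 1.0]]
top [[378.9, 0.0, 276.9], [0.0, 378.9, 210.0], [0.0, 0.0, 1.0]] [0.01170374 0.         0.         0.         0.        ] [[-0.1529, -0.9882, -0.0001, 0.131], [0.9659, -0.1495, 0.2116, -0.5666], [-0.2091, 0.0323, 0.9774, -0.9564], [0.0, 0.0, 0.0, 1.0]]
{'camera_matrix': array([[376.91459999,   0.        , 284.67454063],
       [  0.        , 376.91459999, 205.98963125],
       [  0.        ,   0.        ,   1.        ]]), 'dist_coeffs': array([-0.10771854,  0.        ,  0.        ,  0.        ,  0.        ]), 'hand_eye': array([[ 3.86190701e-04,  9.47666054e-01,  3.19263058e-01,
         8.22617324e-02],
       [ 9.99999915e-01, -4.11629551e-04,  1.22052463e-05,
        -4.48128004e-04],
       [ 1.42984607e-04,  3.19263026e-01, -9.47666133e-01,
        -1.43428748e-01],
       [ 0.00000000e+00,  0.00000000e+00,  0.00000000e+00,
         1.00000000e+00]])}
{'time': 0.1, 'joint_pos': array([ 1.29499435e+00,  3.14161896e-01, -4.79456634e-02,  1.21019749e+00,
        5.26227125e-06,  1.57082541e+00]), 'qd': array([-4.74825073e-05, -2.89494787e-03,  2.83516251e-03,  1.24781882e-03,
        1.04821606e-04, -5.58595305e-04]), 'joint_efforts': array([-2.79673168e-04, -5.40762520e+01,  3.40542769e+01,  1.11943207e-02,
       -1.35821006e-05,  1.70840315e-05]), 'position': array([0.1632529 , 0.57684194, 0.23053148]), 'ee_rot': array([-1.06292796e-04,  1.37478697e-01,  9.90504436e-01, -7.46837812e-04]), 'contact_force': array([-0.94540486, -0.07967934,  0.09454964]), 'torque': array([-0.05946936,  0.03237622, -0.02033948]), 'gripper_force': 0.0, 'width': 0.08537163970299343}
```

View pics/scene0.png

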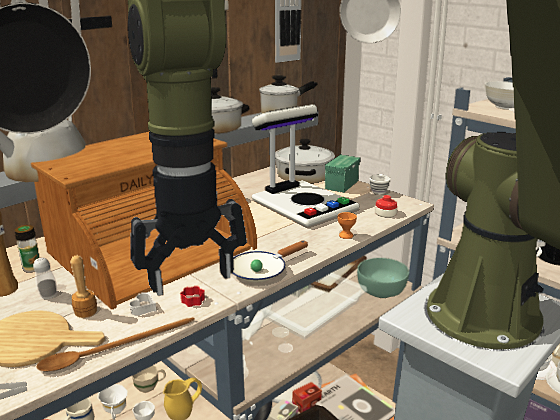

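View pics/top0.png

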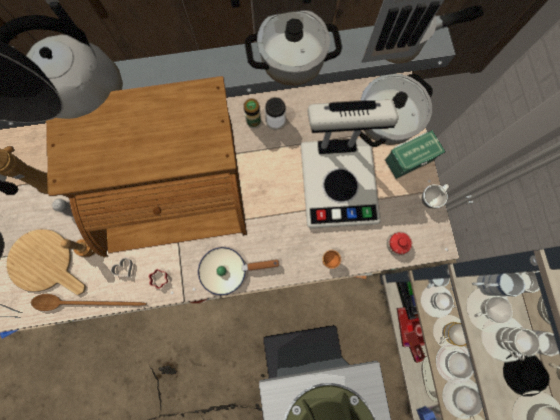

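The pictures show the dish at about (222,271) in the top view, handle to (278,264), marble at (222,271). The keys are at (321,214), (337,214), (352,213) and (367,212), and the stage at (341,184). The cup is at (332,259) and the timer at (400,243). Next I measure these by masks.

```bash
cat > h.py <<'E'
import cv2, numpy as np
from cell import arm
from scipy.spatial.transform import Rotation as R
def view(n, st=None):
    m=arm.camera_model(n); K,D=m["camera_matrix"],m["dist_coeffs"]
    if n=="wrist":
        T=np.eye(4); q=st["ee_rot"]; T[:3,:3]=R.from_quat(q,scalar_first=True).as_matrix(); T[:3,3]=st["position"]
        W=T@m["hand_eye"]
    else: W=np.linalg.inv(m["view"])
    return K,D,W
def ray(cam,px):
    K,D,W=cam; p=cv2.undistortPoints(np.float64([[px]]),K,D)[0,0]
    return W[:3,3], W[:3,:3]@np.array([p[0],-p[1],-1.])
def onz(cam,px,z):
    o,d=ray(cam,px); return o+d*(z-o[2])/d[2]
def tri(c1,p1,c2,p2):
    A=[];b=[]
    for c,p in((c1,p1),(c2,p2)):
        o,d=ray(c,p); d=d/np.linalg.norm(d); P=np.eye(3)-np.outer(d,d); A.append(P); b.append(P@o)
    return np.linalg.lstsq(np.vstack(A),np.hstack(b),rcond=None)[0]
def blob(im,box,f):
    """largest blob of mask f(h,s,v) in box u0,u1,v0,v1 -> centroid, area, mask contour"""
    u0,u1,v0,v1=box; h,s,v=[c.astype(int) for c in cv2.split(cv2.cvtColor(im[v0:v1,u0:u1],cv2.COLOR_RGB2HSV))]
    n,l,st,c=cv2.connectedComponentsWithStats(f(h,s,v).astype(np.uint8)); i=1+np.argmax(st[1:,4])
    cn=cv2.findContours((l==i).astype(np.uint8),cv2.RETR_EXTERNAL,cv2.CHAIN_APPROX_NONE)[0][0][:,0]+[u0,v0]
    return c[i]+[u0,v0],int(st[i,4]),cn
red=lambda h,s,v:((h<8)|(h>172))&(s>150)&(v>90)
blue=lambda h,s,v:(h>100)&(h<125)&(s>120)&(v>80)
green=lambda h,s,v:(h>45)&(h<90)&(s>80)&(v>50)
white=lambda h,s,v:(s<40)&(v>190)
E
python3 - <<'E'
from h import *
np.set_printoptions(precision=4,suppress=True)
T=view("top");S=view("scene");a=np.load("pics/top0.npy");b=np.load("pics/scene0.npy")
for n,f,bt,bs in(("red",red,(312,330,204,224),(300,318,204,220)),("blue",blue,(344,361,204,224),(325,341,196,212)),("green",green,(360,376,204,224),(336,354,194,210))):
    p,A,_=blob(a,bt,f); q,B,_=blob(b,bs,f); print(n,p,A,q,B,"tri",tri(T,p,S,q),"top.037",onz(T,p,.036)[:2],"sc",onz(S,q,.035)[:2])
for n,im,c,bx in(("top",a,T,(318,364,166,206)),("sc",b,S,(288,325,190,210))):
    p,A,cn=blob(im,bx,lambda h,s,v:v<45); e=cv2.fitEllipse(cn); print("stage",n,e,A,onz(c,e[0],.027)[:2])
for n,im,c,bx,bh in(("top",a,T,(215,230,262,280),(248,285,252,278)),("sc",b,S,(246,268,256,276),(270,315,235,262))):
    p,A,_=blob(im,bx,green); print("marble",n,p,A,onz(c,p,.02)[:2])
    p,A,cn=blob(im,bh,lambda h,s,v:(h<20)&(s>100)&(v>60)); P=np.array([onz(c,x.astype(float),.0225)[:2] for x in cn])
    vx,vy,x,y=cv2.fitLine(P.astype(np.float32),2,0,.01,.01).ravel(); t=(P-[x,y])@[vx,vy]; print("handle",n,A,"dir",vx,vy,"ctr",x,y,"ends",t.min(),t.max())
for n,im,c,bx in(("top",a,T,(190,252,240,302)),("sc",b,S,(225,290,240,292))):
    h,s,v=[k.astype(int) for k in cv2.split(cv2.cvtColor(im,cv2.COLOR_RGB2HSV))]
    m=np.zeros(h.shape,bool); u0,u1,v0,v1=bx; m[v0:v1,u0:u1]=((h>100)&(h<130)&(s>60)&(v<130))[v0:v1,u0:u1]
    P=np.array([onz(c,(u,w),.021)[:2] for w,u in np.argwhere(m)]); e=cv2.minEnclosingCircle(P.astype(np.float32)); print("rim",n,len(P),e)
    A=np.c_[2*P,np.ones(len(P))]; s=np.linalg.lstsq(A,(P**2).sum(1),rcond=None)[0]; print("  fit",s[:2],np.sqrt(s[2]+s[:2]@s[:2]))
E
```

```text
red [320.7143 214.4675] 77 [309.7206 211.2206] 68 tri [ 0.5552 -0.0754  0.0312] top.037 [ 0.5544 -0.0747] sc [ 0.5493 -0.0689]
blue [350.9221 212.7792] 77 [332.4062 203.875 ] 64 tri [ 0.5468 -0.1588  0.0313] top.037 [ 0.5464 -0.1574] sc [ 0.5407 -0.1524]
green [366.3804 211.9348] 92 [342.7903 200.2258] 62 tri [ 0.5431 -0.2009  0.0316] top.037 [ 0.5422 -0.1998] sc [ 0.5379 -0.1942]
stage top ((340.4295959472656, 184.96339416503906), (29.51664924621582, 31.57404899597168), 110.89678192138672) 775 [ 0.631  -0.1458]
stage sc ((307.2567443847656, 198.50477600097656), (11.250489234924316, 31.403839111328125), 91.36734008789062) 310 [ 0.6301 -0.1454]
marble top [220.9636 270.4364] 55 [0.4467 0.2164]
handle top 209 dir 0.0176767 0.9998438 ctr 0.44458392 0.102580465 ends -0.0413957663772148 0.04089575958386484
marble sc [256.1442 265.1538] 104 [0.4475 0.2158]
handle sc 210 dir 0.047703944 -0.9988615 ctr 0.44663858 0.100081466 ends -0.04713577101873325 0.04807026283055716Traceback (most recent call last):
  File "<stdin>", line 15, in <module>
cv2.error: OpenCV(4.12.0) /io/opencv/modules/imgproc/src/shapedescr.cpp:201: error: (-215:Assertion failed) count >= 0 && (depth == CV_32F || depth == CV_32S) in function 'minEnclosingCircle'
```

Careful with the scale: shifts go in shares of 50 mm and turns go in units of 0.2 rad. That gives: -0.146 rad is -0.73.

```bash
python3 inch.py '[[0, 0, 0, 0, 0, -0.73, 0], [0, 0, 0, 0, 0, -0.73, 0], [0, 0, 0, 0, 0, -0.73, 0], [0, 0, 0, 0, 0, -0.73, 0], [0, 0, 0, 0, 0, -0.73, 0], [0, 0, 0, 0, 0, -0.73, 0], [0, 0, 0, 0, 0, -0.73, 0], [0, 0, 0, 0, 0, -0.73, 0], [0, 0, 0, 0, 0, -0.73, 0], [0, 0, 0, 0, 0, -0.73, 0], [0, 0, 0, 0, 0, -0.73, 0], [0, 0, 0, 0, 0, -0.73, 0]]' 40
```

```text
refused: ROWS must be one flat list, 7 numbers to a row, no inner brackets. Nothing was moved.
```

The error is about the shape of the input: one flat list, 7 numbers to a row, no inner brackets. Fixing that and sending the same move.

```bash
python3 inch.py '[0, 0, 0, 0, 0, -0.73, 0, 0, 0, 0, 0, 0, -0.73, 0, 0, 0, 0, 0, 0, -0.73, 0, 0, 0, 0, 0, 0, -0.73, 0, 0, 0, 0, 0, 0, -0.73, 0, 0, 0, 0, 0, 0, -0.73, 0, 0, 0, 0, 0, 0, -0.73, 0, 0, 0, 0, 0, 0, -0.73, 0, 0, 0, 0, 0, 0, -0.73, 0, 0, 0, 0, 0, 0, -0.73, 0, 0, 0, 0, 0, 0, -0.73, 0, 0, 0, 0, 0, 0, -0.73, 0]' 40
cat >> h.py <<'E'
def go(p, ya=None):
    """print tool-frame displacement to world TCP p, and rz to tool-y angle ya"""
    s=arm.state(); M=R.from_quat(s["ee_rot"],scalar_first=True).as_matrix(); a=np.arctan2(M[1,1],M[0,1])
    print("t",round(s["time"],2),"pos",np.round(s["position"],4),"yang",round(a,4),"tilt",np.round(M[:2,2],4),"F",np.round(s["contact_force"],1),"d tool",np.round(M.T@(np.array(p)-s["position"]),4), "rz",None if ya is None else round((a-ya+np.pi)%(2*np.pi)-np.pi,4))
E
python3 -c "
from h import *
go((.43,.25,.2));go((.5544,-.0747,.10),3.044)"
```

```text
time: 1.3
position: [0.1633, 0.577, 0.2308]
ee_rot: [-0.0, -0.675, 0.738, -0.0]
contact_force: [0.9, -0.5, 0.3]
width: 0.0002
gripper_force: 0.0
t 1.3 pos [0.1633 0.577  0.2308] yang 3.0531 tilt [-0.0003 -0.001 ] F [ 0.9 -0.5  0.3] d tool [ 0.3021 -0.2946  0.031 ] rz None
t 1.3 pos [0.1633 0.577  0.2308] yang 3.0531 tilt [-0.0003 -0.001 ] F [ 0.9 -0.5  0.3] d tool [ 0.6144 -0.4472  0.1313] rz 0.0091
```

```bash
python3 inch.py '[0.76, -0.74, 0, 0, 0, 0, 0, 0.76, -0.74, 0, 0, 0, 0, 0, 0.76, -0.74, 0, 0, 0, 0, 0, 0.76, -0.74, 0, 0, 0, 0, 0, 0.76, -0.74, 0, 0, 0, 0, 0, 0.76, -0.74, 0, 0, 0, 0, 0, 0.76, -0.74, 0, 0, 0, 0, 0, 0.72, -0.72, 0, 0, 0, 0, 0]' 
python3 inch.py '[0.78, -0.38, 0.2, 0, 0, 0, 0, 0.78, -0.38, 0.2, 0, 0, 0, 0, 0.78, -0.38, 0.2, 0, 0, 0, 0, 0.78, -0.38, 0.2, 0, 0, 0, 0, 0.78, -0.38, 0.2, 0, 0, 0, 0, 0.78, -0.38, 0.2, 0, 0, 0, 0, 0.78, -0.38, 0.2, 0, 0, 0, 0, 0.78, -0.38, 0.2, 0, 0, 0.045, 0, 0, 0, 0, 0, 0, 0, 0, 0, 0, 0, 0, 0, 0, 0]'
python3 - <<'E'
from h import *
go((.5544,-.0747,.10),3.044)
st=arm.state(); im=arm.read_camera("wrist"); cv2.imwrite("pics/w1.png",im[:,:,::-1]); np.save("pics/w1.npy",im); np.save("pics/w1st.npy",st,allow_pickle=True)
E
```

```text
time: 2.1
position: [0.4153, 0.2642, 0.2312]
ee_rot: [-0.0, -0.673, 0.74, 0.0]
contact_force: [2.0, 0.8, -0.6]
width: 0.0001
gripper_force: 0.0
time: 3.1
position: [0.5358, -0.0596, 0.1505]
ee_rot: [-0.0, -0.669, 0.743, 0.001]
contact_force: [-0.3, 0.4, 0.2]
width: 0.0002
gripper_force: 0.0
t 3.1 pos [ 0.5358 -0.0596  0.1505] yang 3.0359 tilt [-0.0018  0.0006] F [-0.3  0.4  0.2] d tool [ 0.0131 -0.0201  0.0505] rz -0.0081
```

View pics/w1.png

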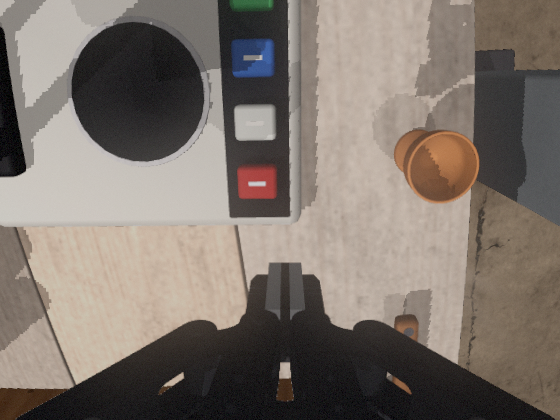

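The wrist view shows red at (257,183), white at (255,122), blue at (253,58) and the stage at (140,90). The cup is clear of the planned path.

Run:
```python
from h import *
np.set_printoptions(precision=4,suppress=True)
im=np.load("pics/w1.npy"); st=np.load("pics/w1st.npy",allow_pickle=True).item(); C=view("wrist",st)
for n,f,b in(("red",red,(230,285,160,205)),("blue",blue,(228,282,35,82)),("white",lambda h,s,v:(s<50)&(v>120),(232,280,100,143))):
    p,A,cn=blob(im,b,f); (c,sz,an)=cv2.minAreaRect(cn); print(n,p,A,c,onz(C,c,.037))
p,A,cn=blob(im,(60,216,10,170),lambda h,s,v:v<60); e=cv2.fitEllipse(cn); print("stage",e,onz(C,e[0],.027))
```

```text
red [260.2896 182.6081] 694 (257.0, 182.0) [ 0.5533 -0.0754  0.037 ]
blue [252.8037  57.6552] 1421 (252.5, 58.0) [ 0.5459 -0.158   0.037 ]
white [254.3107 122.3324] 1387 (254.29916381835938, 122.27696228027344) [ 0.5499 -0.1168  0.037 ]
stage ((136.83888244628906, 88.3309326171875), (128.631591796875, 133.9279022216797), 120.02442169189453) [ 0.6291 -0.1487  0.027 ]
```

To row units: -0.02 m is -0.4, 0.035 m is 0.7, -0.008 rad is -0.04.

```bash
python3 inch.py '[0.26, -0.4, 0.6, 0, 0, -0.04, 0, 0, 0, 0.7, 0, 0, 0, 0, 0, 0, 0.7, 0, 0, 0, 0, 0, 0, 0, 0, 0, 0, 0, 0, 0, 0, 0, 0, 0, 0]'; python3 -c "
from h import *
go((.5538,-.075,.031),3.044)"
```

```text
time: 3.65
position: [0.5544, -0.0726, 0.0518]
ee_rot: [-0.0, -0.673, 0.739, 0.001]
contact_force: [0.1, -0.4, -0.3]
width: -0.0003
gripper_force: 0.0
t 3.65 pos [ 0.5544 -0.0726  0.0518] yang 3.0478 tilt [-0.0013  0.0003] F [ 0.1 -0.4 -0.3] d tool [0.0024 0.0004 0.0208] rz 0.0038
```

To row units: 0.01 m is 0.2, 0.005 m is 0.1.

```bash
python3 inch.py '[0.04, 0, 0.2, 0, 0, 0, 0, 0, 0, 0.1, 0, 0, 0, 0, 0, 0, 0.06, 0, 0, 0, 0, 0, 0, 0.04, 0, 0, 0, 0, 0, 0, 0.02, 0, 0, 0, 0, 0, 0, 0, 0, 0, 0, 0, 0, 0, 0, 0, 0, 0, 0]'; python3 -c "
from h import *
go((.5538,-.075,.031),3.044)"
```

```text
time: 4.35
position: [0.5559, -0.0759, 0.031]
ee_rot: [0.001, -0.673, 0.74, -0.001]
contact_force: [2.1, 0.3, 4.0]
width: -0.0003
gripper_force: 2.4
t 4.35 pos [ 0.5559 -0.0759  0.031 ] yang 3.046 tilt [0.002  0.0001] F [2.1 0.3 4. ] d tool [-0.0007  0.0022 -0.    ] rz 0.002
```

To row units: 0.001 m is 0.02.

```bash
python3 inch.py '[0, 0, 0.02, 0, 0, 0, 0, 0, 0, 0, 0, 0, 0, 0, 0, 0, 0, 0, 0, 0, 0]'|head -4;python3 inch.py '[0, 0, 0.02, 0, 0, 0, 0, 0, 0, 0, 0, 0, 0, 0, 0, 0, 0, 0, 0, 0, 0]'|head -4
```

```text
time: 4.65
position: [0.556, -0.0759, 0.0308]
ee_rot: [0.001, -0.673, 0.74, -0.001]
contact_force: [0.5, 1.1, 13.3]
time: 4.95
position: [0.556, -0.0759, 0.0306]
ee_rot: [0.001, -0.673, 0.74, -0.001]
contact_force: [-2.1, 1.8, 20.5]
```

```bash
python3 inch.py '[0, 0, -0.4, 0, 0, 0, 0, 0, 0, -0.2, 0, 0, 0, 0, 0.84, 0.02, 0, 0, 0, 0, 0, 0.82, 0.02, 0, 0, 0, 0, 0, 0, 0, 0, 0, 0, 0, 0, 0, 0, 0, 0, 0, 0, 0]'; python3 -c "
from h import *
go((.546,-.158,.031),3.044)"
```

```text
time: 5.55
position: [0.544, -0.1589, 0.0577]
ee_rot: [-0.0, -0.672, 0.741, 0.001]
contact_force: [-0.2, 0.4, 0.1]
width: -0.0003
gripper_force: 0.0
t 5.55 pos [ 0.544  -0.1589  0.0577] yang 3.0438 tilt [-0.0013  0.0006] F [-0.2  0.4  0.1] d tool [-0.0011 -0.0019  0.0267] rz -0.0002
```

To row units: 0.01 m is 0.2, 0.007 m is 0.14.

```bash
python3 inch.py '[-0.02, -0.04, 0.2, 0, 0, 0, 0, 0, 0, 0.14, 0, 0, 0, 0, 0, 0, 0.1, 0, 0, 0, 0, 0, 0, 0.06, 0, 0, 0, 0, 0, 0, 0.04, 0, 0, 0, 0, 0, 0, 0.02, 0, 0, 0, 0, 0, 0, 0, 0, 0, 0, 0, 0, 0, 0, 0, 0, 0, 0]' | head -4; python3 inch.py '[0, 0, 0.02, 0, 0, 0, 0, 0, 0, 0, 0, 0, 0, 0, 0, 0, 0, 0, 0, 0, 0]'|head -4
```

```text
time: 6.35
position: [0.5466, -0.1565, 0.0309]
ee_rot: [0.0, -0.673, 0.74, 0.001]
contact_force: [-3.0, 4.3, 8.4]
time: 6.65
position: [0.5467, -0.1565, 0.0307]
ee_rot: [0.001, -0.673, 0.74, 0.001]
contact_force: [-5.5, 4.4, 15.7]
```

```bash
python3 inch.py '[0, 0, -0.4, 0, 0, 0, 0, 0, 0, -0.14, 0, 0, 0, 0, 0.44, 0, 0, 0, 0, 0, 0, 0.42, 0, 0, 0, 0, 0, 0, 0, 0, 0, 0, 0, 0, 0, 0, 0, 0, 0, 0, 0, 0]'; python3 -c "
from h import *
go((.542,-.1997,.031),3.044)"
```

```text
time: 7.25
position: [0.5428, -0.2004, 0.056]
ee_rot: [0.0, -0.672, 0.74, 0.0]
contact_force: [-0.1, -0.3, -0.1]
width: 0.0001
gripper_force: 0.0
t 7.25 pos [ 0.5428 -0.2004  0.056 ] yang 3.0451 tilt [-0.      0.0003] F [-0.1 -0.3 -0.1] d tool [-0.0006  0.0009  0.025 ] rz 0.0011
```

```bash
python3 inch.py '[-0.02, 0.02, 0.2, 0, 0, 0, 0, 0, 0, 0.14, 0, 0, 0, 0, 0, 0, 0.08, 0, 0, 0, 0, 0, 0, 0.06, 0, 0, 0, 0, 0, 0, 0.04, 0, 0, 0, 0, 0, 0, 0.02, 0, 0, 0, 0, 0, 0, 0, 0, 0, 0, 0, 0, 0, 0, 0, 0, 0, 0]' | head -4; python3 inch.py '[0, 0, 0.02, 0, 0, 0, 0, 0, 0, 0, 0, 0, 0, 0, 0, 0, 0, 0, 0, 0, 0]'|head -4
```

```text
time: 8.05
position: [0.5415, -0.1983, 0.0308]
ee_rot: [0.0, -0.673, 0.74, 0.001]
contact_force: [-7.1, 3.4, 18.5]
time: 8.35
position: [0.5416, -0.1983, 0.0307]
ee_rot: [0.0, -0.673, 0.74, 0.0]
contact_force: [-8.9, 5.1, 25.4]
```

To row units: -0.05 m is -1, -0.042 m is -0.84, -0.009 rad is -0.045.

```bash
python3 inch.py '[0, 0, -0.4, 0, 0, 0, 0, 0, 0, -1, 0, 0, 0, 0, 0, 0, -1, 0, 0, 0, 0, -0.84, 0.32, -0.1, 0, 0, -0.04, 0.05, -0.84, 0.32, -0.1, 0, 0, -0.045, 0.05, -0.84, 0.32, -0.1, 0, 0, -0.045, 0.05, -0.84, 0.32, -0.1, 0, 0, -0.045, 0.05, -0.84, 0.32, -0.1, 0, 0, -0.045, 0.05, -0.84, 0.32, 0, 0, 0, -0.045, 0.05, -0.84, 0.32, 0, 0, 0, -0.045, 0.05, -0.84, 0.32, 0, 0, 0, -0.045, 0.05, 0, 0, 0, 0, 0, 0, 0.05]'; python3 inch.py '[0, 0, 0, 0, 0, 0, 0.05, 0, 0, 0, 0, 0, 0, 0.05, 0, 0, 0, 0, 0, 0, 0.05]'
python3 - <<'E'
from h import *
go((.4455,.106,.1),3.1236)
st=arm.state(); im=arm.read_camera("wrist"); b=arm.read_camera("scene"); t=arm.read_camera("top")
np.save("pics/w2.npy",im); np.save("pics/w2st.npy",st,allow_pickle=True); np.save("pics/top2.npy",t)
cv2.imwrite("pics/c2.png",np.hstack([cv2.resize(im,(400,300)),cv2.resize(t[80:300,180:460],(400,300))])[:,:,::-1])
E
```

```text
time: 9.55
position: [0.4346, 0.1485, 0.1734]
ee_rot: [0.001, -0.701, 0.713, 0.001]
contact_force: [1.4, 0.0, -0.1]
width: 0.0501
gripper_force: 0.0
time: 9.85
position: [0.4366, 0.1432, 0.1732]
ee_rot: [-0.0, -0.698, 0.716, -0.0]
contact_force: [0.3, -0.8, -0.9]
width: 0.0501
gripper_force: 0.0
t 9.85 pos [0.4366 0.1432 0.1732] yang 3.115 tilt [ 0.0001 -0.0003] F [ 0.3 -0.8 -0.9] d tool [ 0.0369 -0.0099  0.0732] rz -0.0086
```

View pics/c2.png

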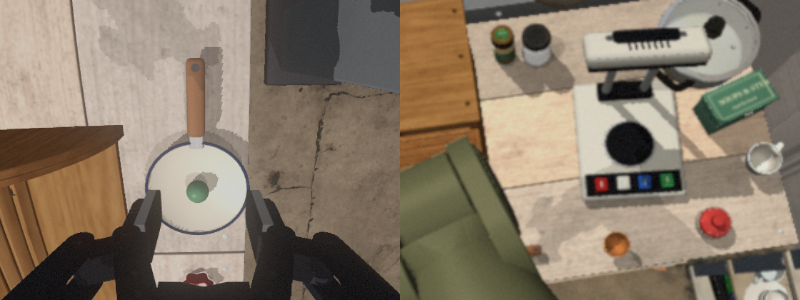

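The wrist view shows the handle from (273,84) to (273,190) at full scale, with the dish and marble around (276,262). The top view shows the lamp, cup and timer undisturbed.

Run:
```python
from h import *
np.set_printoptions(precision=4,suppress=True)
im=np.load("pics/w2.npy"); st=np.load("pics/w2st.npy",allow_pickle=True).item(); c=view("wrist",st)
p,A,_=blob(im,(255,300,240,290),green); print("marble",p,onz(c,p,.02))
p,A,cn=blob(im,(245,300,75,195),lambda h,s,v:(h<20)&(s>90)&(v>60))
P=np.array([onz(c,x.astype(float),.03)[:2] for x in cn]); print(A,cn.min(0),cn.max(0))
r=cv2.minAreaRect((P*1000).astype(np.float32)); print(r)
q=P[(P[:,1]>P[:,1].min()+.01)&(P[:,1]<P[:,1].max()-.01)]
vx,vy,x,y=cv2.fitLine(q.astype(np.float32),2,0,.0001,.0001).ravel(); s=-np.sign(vy); print("dir",vx*s,vy*s,"ctr",x,y,"yr",P[:,1].min(),P[:,1].max(),"x at .106",x+vx/vy*(.106-y), "yang",(np.arctan2(vy*s,vx*s)-np.pi/2)%(2*np.pi))
```

```text
Traceback (most recent call last):
  File "h.py", line 24, in blob
    n,l,st,c=cv2.connectedComponentsWithStats(f(h,s,v).astype(np.uint8)); i=1+np.argmax(st[1:,4])
                                                                              ~~~~~~~~~^^^^^^^^^^
ValueError: attempt to get argmax of an empty sequence
```

Run:
```python
from h import *
np.set_printoptions(precision=4,suppress=True)
im=np.load("pics/w2.npy"); st=np.load("pics/w2st.npy",allow_pickle=True).item(); c=view("wrist",st)
print(cv2.cvtColor(im,cv2.COLOR_RGB2HSV)[262:272:3,270:284:4].reshape(-1,3).tolist())
p,A,cn=blob(im,(245,300,75,195),lambda h,s,v:(h<20)&(s>90)&(v>60))
P=np.array([onz(c,x.astype(float),.03)[:2] for x in cn]); print(A,cn.min(0),cn.max(0))
r=cv2.minAreaRect((P*1000).astype(np.float32)); print(r)
q=P[(P[:,1]>P[:,1].min()+.01)&(P[:,1]<P[:,1].max()-.01)]
vx,vy,x,y=cv2.fitLine(q.astype(np.float32),2,0,.0001,.0001).ravel(); s=-np.sign(vy); print("dir",vx*s,vy*s,"ctr",x,y,"yr",P[:,1].min(),P[:,1].max(),"x at .106",x+vx/vy*(.106-y), "yang",(np.arctan2(vy*s,vx*s)-np.pi/2)%(2*np.pi))
p,A,_=blob(im,(255,300,240,290),lambda h,s,v:(h>35)&(h<95)&(s>60)); print("marble",p,A,onz(c,p,.02))
```

```text
[[57, 48, 122], [53, 52, 117], [55, 50, 113], [51, 45, 108], [59, 51, 134], [58, 52, 128], [56, 47, 124], [55, 48, 117], [61, 52, 142], [60, 55, 138], [59, 51, 135], [59, 50, 122], [62, 57, 153], [62, 56, 149], [61, 53, 145], [61, 53, 136]]
2531 [261  82] [286 191]
((443.72442626953125, 102.8345947265625), (83.02078247070312, 18.817367553710938), 88.55364990234375)
dir -0.01854166 -0.9998281 ctr 0.44359162 0.10216137 yr 0.06118771845985747 0.14428945152271513 x at .106 0.44366282 yang 3.12305
marble [265. 273.] 1 [0.4559 0.2226 0.02  ]
```

```bash
python3 inch.py '[0.4, -0.08, 0.6, 0, 0, -0.04, 0.05, 0.34, -0.08, 0.8, 0, 0, 0, 0.05, 0, 0, 0.8, 0, 0, 0, 0.05, 0, 0, 0, 0, 0, 0, 0.05, 0, 0, 0, 0, 0, 0, 0.05]'|head -3; python3 -c "
from h import *
go((.444,.106,.005),3.123)"
```

```text
time: 10.5
position: [0.4429, 0.1067, 0.0635]
ee_rot: [-0.001, -0.701, 0.713, 0.0]
t 10.5 pos [0.4429 0.1067 0.0635] yang 3.1241 tilt [-0.0018 -0.0004] F [-0.   1.2  0.2] d tool [ 0.0006 -0.0012  0.0585] rz 0.0011
```

To row units: 0.015 m is 0.3, 0.008 m is 0.16.

```bash
python3 inch.py '[0.02, -0.02, 0.3, 0, 0, 0, 0.05, 0, 0, 0.3, 0, 0, 0, 0.05, 0, 0, 0.3, 0, 0, 0, 0.05, 0, 0, 0.16, 0, 0, 0, 0.05, 0, 0, 0.1, 0, 0, 0, 0.05, 0, 0, 0, 0, 0, 0, 0.05, 0, 0, 0, 0, 0, 0, 0.05, 0, 0, 0, 0, 0, 0, 0.05]' 20|head -4; python3 -c "
from h import *
go((.444,.106,.005),3.123)"
```

```text
time: 11.3
position: [0.445, 0.1063, 0.006]
ee_rot: [0.001, -0.701, 0.713, -0.0]
contact_force: [0.1, -0.3, 0.8]
t 11.3 pos [0.445  0.1063 0.006 ] yang 3.125 tilt [0.0012 0.0003] F [ 0.1 -0.3  0.8] d tool [0.0003 0.001  0.001 ] rz 0.002
```

To row units: 0.001 m is 0.02.

```bash
python3 inch.py '[0, 0.02, 0, 0, 0, 0, 0.035, 0, 0, 0, 0, 0, 0, 0.028, 0, 0, 0, 0, 0, 0, 0.026, 0, 0, 0, 0, 0, 0, 0.024, 0, 0, 0, 0, 0, 0, 0.023, 0, 0, 0, 0, 0, 0, 0.022, 0, 0, 0, 0, 0, 0, 0.021, 0, 0, 0, 0, 0, 0, 0.02, 0, 0, 0, 0, 0, 0, 0.019, 0, 0, 0, 0, 0, 0, 0.018, 0, 0, 0, 0, 0, 0, 0.016, 0, 0, 0, 0, 0, 0, 0.014]' 20; python3 inch.py '[0, 0, 0, 0, 0, 0, 0.01, 0, 0, 0, 0, 0, 0, 0.005, 0, 0, 0, 0, 0, 0, 0, 0, 0, 0, 0, 0, 0, 0]' 50;python3 inch.py '[0, 0, 0, 0, 0, 0, 0, 0, 0, 0, 0, 0, 0, 0, 0, 0, 0, 0, 0, 0, 0]' 90; python3 -c "
from h import *
go((.444,.106,.005),3.123)"
```

```text
time: 12.5
position: [0.4435, 0.1062, 0.0054]
ee_rot: [0.0, -0.701, 0.713, -0.0]
contact_force: [0.7, -0.5, -0.7]
width: 0.0201
gripper_force: 19.9
time: 12.9
position: [0.4435, 0.1062, 0.0054]
ee_rot: [0.0, -0.701, 0.713, -0.0]
contact_force: [0.7, -0.0, 0.5]
width: 0.0191
gripper_force: 54.0
time: 13.2
position: [0.4435, 0.1061, 0.0054]
ee_rot: [0.0, -0.701, 0.713, -0.0]
contact_force: [1.7, -1.9, 2.0]
width: 0.0181
gripper_force: 90.5
t 13.2 pos [0.4435 0.1061 0.0054] yang 3.1249 tilt [ 0.0002 -0.0001] F [ 1.7 -1.9  2. ] d tool [ 0.0001 -0.0005  0.0004] rz 0.0019
```

```bash
python3 inch.py '[0, 0, -0.02, 0, 0, 0, 0, 0, 0, -0.02, 0, 0, 0, 0, 0, 0, -0.04, 0, 0, 0, 0, 0, 0, -0.06, 0, 0, 0, 0, 0, 0, -0.08, 0, 0, 0, 0, 0, 0, -0.1, 0, 0, 0, 0, 0, 0, -0.1, 0, 0, 0, 0, 0, 0, -0.1, 0, 0, 0, 0, 0, 0, -0.1, 0, 0, 0, 0, 0, 0, -0.1, 0, 0, 0, 0, 0, 0, -0.1, 0, 0, 0, 0, 0, 0, -0.1, 0, 0, 0, 0]' 100; python3 inch.py '[0, 0, -0.12, 0, 0, 0, 0, 0, 0, -0.14, 0, 0, 0, 0, 0, 0, -0.16, 0, 0, 0, 0, 0, 0, -0.16, 0, 0, 0, 0, 0, 0, -0.16, 0, 0, 0, 0, 0, 0, -0.16, 0, 0, 0, 0, 0, 0, -0.14, 0, 0, 0, 0, 0, 0, -0.12, 0, 0, 0, 0, 0, 0, -0.1, 0, 0, 0, 0, 0, 0, -0.08, 0, 0, 0, 0, 0, 0, -0.06, 0, 0, 0, 0, 0, 0, -0.02, 0, 0, 0, 0]'
python3 - <<'E'
from h import *
go((.4435,.106,.1224),3.125); print(arm.state()["torque"])
b=arm.read_camera("scene"); cv2.imwrite("pics/s3.png",cv2.resize(b[170:310,200:390],(760,560),interpolation=cv2.INTER_CUBIC)[:,:,::-1]); np.save("pics/s3.npy",b)
E
```

```text
time: 14.4
position: [0.4433, 0.1061, 0.0517]
ee_rot: [0.0, -0.701, 0.713, -0.0]
contact_force: [0.7, -0.1, -1.5]
width: 0.0181
gripper_force: 98.4
time: 15.6
position: [0.4434, 0.1062, 0.1225]
ee_rot: [0.0, -0.701, 0.713, -0.0]
contact_force: [0.1, 0.5, -2.8]
width: 0.018
gripper_force: 98.4
t 15.6 pos [0.4434 0.1062 0.1225] yang 3.125 tilt [0.0002 0.0001] F [ 0.1  0.5 -2.8] d tool [ 0.0002 -0.0001  0.0001] rz -0.0
[-0.19736203 -0.06263279  0.04915568]
```

View pics/s3.png

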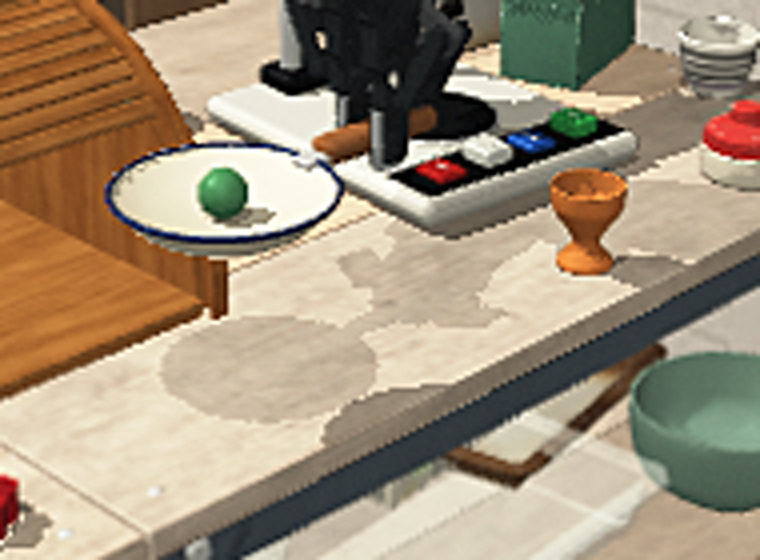

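The dish is up with the marble in its middle (crop pixel (222,193)). Red and blue stay in while white and green stand out. Next I check the level.

Run:
```python
from h import *
S=view("scene"); b=np.load("pics/s3.npy"); p,A,_=blob(b,(240,275,200,235),green)
o,d=ray(S,p); t=(.2158-o[1])/d[1]; print("marble",p,A,o+d*t)
h,s,v=[k.astype(int) for k in cv2.split(cv2.cvtColor(b,cv2.COLOR_RGB2HSV))]
m=(h>100)&(h<130)&(s>60)&(v<140); m[:, :222]=0; m[:,290:]=0; m[:200]=0; m[236:]=0
pts=np.argwhere(m)[:,::-1].astype(np.float32); e=cv2.fitEllipse(pts); print("rim",len(pts),e)
# predicted rim ellipse for level dish and tilts about x axis
K,D,W=S; V=np.linalg.inv(W); f=np.diag([1,-1,-1.])
for tilt in (-4,-2,0,2,4):
    a=np.linspace(0,2*np.pi,60); P=np.c_[.0625*np.cos(a),.0625*np.sin(a),0*a+.021]
    P=R.from_euler('x',tilt,degrees=True).apply(P-[0,-.11,.0225])+[.4435,.106,.1171+.0225]
    q=cv2.projectPoints(P@V[:3,:3].T@f+f@V[:3,3],np.zeros(3),np.zeros(3),K,D)[0].astype(np.float32); print(tilt,cv2.fitEllipse(q))
```

```text
marble [255.35 217.7 ] 120 [0.44715178 0.2158     0.13689613]
rim 154 ((256.5185241699219, 217.40115356445312), (24.57757568359375, 59.691673278808594), 86.3023452758789)
-4 ((256.59759521484375, 221.54762268066406), (26.35833168029785, 57.99904251098633), 85.61870574951172)
-2 ((256.46246337890625, 219.93846130371094), (25.066255569458008, 58.08426284790039), 87.32420349121094)
0 ((256.3751220703125, 218.3015899658203), (23.732160568237305, 58.16547393798828), 88.99076843261719)
2 ((256.33599853515625, 216.63937377929688), (22.357948303222656, 58.242530822753906), 90.62126922607422)
4 ((256.34539794921875, 214.9542236328125), (20.945650100708008, 58.31528091430664), 92.21852111816406)
```

```bash
python3 inch.py '[0.02, 0, 0, 0, 0, 0, 0, 0.04, 0, 0, 0, 0, 0, 0, 0.06, 0, 0, 0, 0, 0, 0, 0.08, 0, 0, 0, 0, 0, 0, 0.1, 0, 0, 0, 0, 0, 0, 0.12, 0, 0, 0, 0, 0, 0, 0.14, 0, 0, 0, 0, 0, 0, 0.16, 0, 0, 0, 0, 0, 0, 0.16, 0, 0, 0, 0, 0, 0, 0.16, 0, 0, 0, 0, 0, 0, 0.16, 0, 0, 0, 0, 0, 0, 0.16, 0, 0, 0, 0, 0, 0]'|head -4
python3 inch.py '[0.16, 0, 0, 0, 0, 0, 0, 0.16, 0, 0, 0, 0, 0, 0, 0.16, 0, 0, 0, 0, 0, 0, 0.16, 0, 0, 0, 0, 0, 0, 0.16, 0, 0, 0, 0, 0, 0, 0.16, 0, 0, 0, 0, 0, 0, 0.16, 0, 0, 0, 0, 0, 0, 0.16, 0, 0, 0, 0, 0, 0, 0.16, 0, 0, 0, 0, 0, 0, 0.16, 0, 0, 0, 0, 0, 0, 0.16, 0, 0, 0, 0, 0, 0, 0.16, 0, 0, 0, 0, 0, 0]'|head -4
python3 inch.py '[0.16, -0.02, 0, 0, 0, 0, 0, 0.16, -0.04, 0, 0, 0, 0, 0, 0.16, -0.06, 0, 0, 0, 0, 0, 0.16, -0.08, 0, 0, 0, 0, 0, 0.16, -0.1, 0, 0, 0, 0, 0, 0.16, -0.12, 0, 0, 0, 0, 0, 0.14, -0.14, 0, 0, 0, 0, 0, 0.12, -0.14, 0, 0, 0, 0, 0, 0.1, -0.14, 0, 0, 0, 0, 0, 0.08, -0.14, 0, 0, 0, 0, 0, 0.06, -0.12, 0, 0, 0, 0, 0, 0.04, -0.12, 0, 0, 0, 0, 0]'|head -4
python3 inch.py '[0.02, -0.12, 0, 0, 0, 0, 0, 0, -0.1, 0, 0, 0, 0, 0, 0, -0.08, 0, 0, 0, 0, 0, 0, -0.06, 0, 0, 0, 0, 0, 0, -0.04, 0, 0, 0, 0, 0, 0, -0.02, 0, 0, 0, 0, 0, 0, 0, 0, 0, 0, 0, 0, 0, 0, 0, 0, 0, 0, 0]'|head -4
python3 - <<'E'
from h import *
go((.521,-.1353,.1224),1.4737)
b=arm.read_camera("scene"); w=arm.read_camera("top")
cv2.imwrite("pics/s4.png",np.hstack([cv2.resize(b[100:300,200:460],(400,300)),cv2.resize(w[100:300,200:460],(400,300))])[:,:,::-1])
E
```

```text
time: 16.85
position: [0.4422, 0.0374, 0.1223]
ee_rot: [-0.0, -0.701, 0.713, -0.0]
contact_force: [-0.4, -0.1, -1.9]
time: 18.05
position: [0.4406, -0.0585, 0.1223]
ee_rot: [0.0, -0.701, 0.713, -0.0]
contact_force: [-0.2, -0.4, -2.7]
time: 19.25
position: [0.5009, -0.134, 0.1222]
ee_rot: [-0.0, -0.701, 0.713, 0.0]
contact_force: [-0.3, 0.3, -2.2]
time: 20.05
position: [0.5211, -0.1352, 0.1223]
ee_rot: [-0.0, -0.701, 0.713, 0.0]
contact_force: [0.1, 0.7, -1.7]
t 20.05 pos [ 0.5211 -0.1352  0.1223] yang 3.125 tilt [-0.0002  0.    ] F [ 0.1  0.7 -1.7] d tool [ 0.0001  0.0001 -0.0001] rz 1.6513
```

View pics/s4.png

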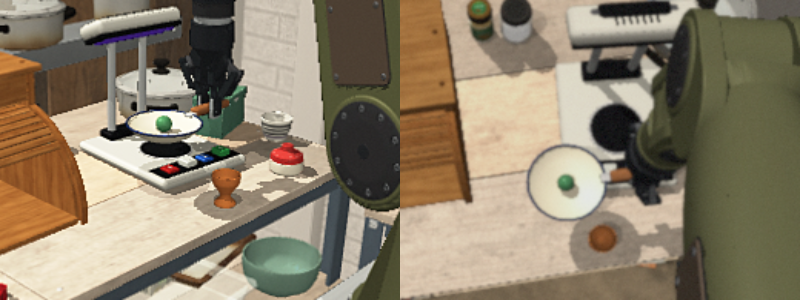

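The marble is in the middle (top crop (566,183)) and the dish is clear of the bin. Now the quarter turn.

```bash
python3 inch.py '[0, 0, 0, 0, 0, 0.025, 0, 0, 0, 0, 0, 0, 0.05, 0, 0, 0, 0, 0, 0, 0.1, 0, 0, 0, 0, 0, 0, 0.15, 0, 0, 0, 0, 0, 0, 0.2, 0, 0, 0, 0, 0, 0, 0.25, 0, 0, 0, 0, 0, 0, 0.25, 0, 0, 0, 0, 0, 0, 0.25, 0, 0, 0, 0, 0, 0, 0.25, 0, 0, 0, 0, 0, 0, 0.25, 0, 0, 0, 0, 0, 0, 0.25, 0, 0, 0, 0, 0, 0, 0.25, 0]'|head -4
python3 inch.py '[0, 0, 0, 0, 0, 0.25, 0, 0, 0, 0, 0, 0, 0.25, 0, 0, 0, 0, 0, 0, 0.25, 0, 0, 0, 0, 0, 0, 0.25, 0, 0, 0, 0, 0, 0, 0.25, 0, 0, 0, 0, 0, 0, 0.25, 0, 0, 0, 0, 0, 0, 0.25, 0, 0, 0, 0, 0, 0, 0.25, 0, 0, 0, 0, 0, 0, 0.25, 0, 0, 0, 0, 0, 0, 0.25, 0, 0, 0, 0, 0, 0, 0.25, 0, 0, 0, 0, 0, 0, 0.25, 0]'|head -4
python3 inch.py '[0, 0, 0, 0, 0, 0.25, 0, 0, 0, 0, 0, 0, 0.25, 0, 0, 0, 0, 0, 0, 0.25, 0, 0, 0, 0, 0, 0, 0.25, 0, 0, 0, 0, 0, 0, 0.25, 0, 0, 0, 0, 0, 0, 0.25, 0, 0, 0, 0, 0, 0, 0.25, 0, 0, 0, 0, 0, 0, 0.25, 0, 0, 0, 0, 0, 0, 0.25, 0, 0, 0, 0, 0, 0, 0.2, 0, 0, 0, 0, 0, 0, 0.2, 0, 0, 0, 0, 0, 0, 0.15, 0]'|head -4
python3 inch.py '[0, 0, 0, 0, 0, 0.1, 0, 0, 0, 0, 0, 0, 0.05, 0, 0, 0, 0, 0, 0, 0.03, 0, 0, 0, 0, 0, 0, 0, 0, 0, 0, 0, 0, 0, 0, 0, 0, 0, 0, 0, 0, 0, 0, 0, 0, 0, 0, 0, 0, 0, 0, 0, 0, 0, 0, 0, 0, 0, 0, 0, 0, 0, 0, 0, 0, 0, 0, 0, 0, 0, 0, 0, 0, 0, 0, 0, 0, 0, 0, 0, 0, 0, 0, 0, 0]'
python3 - <<'E'
from h import *
go((.521,-.1353,.1224),1.4737)
b=arm.read_camera("scene"); w=arm.read_camera("top"); np.save("pics/s5.npy",b); np.save("pics/t5.npy",w)
cv2.imwrite("pics/s5.png",np.hstack([cv2.resize(b[100:250,230:430],(400,300)),cv2.resize(w[100:250,270:470],(400,300))])[:,:,::-1])
E
```

```text
time: 21.35
position: [0.5213, -0.1352, 0.1222]
ee_rot: [-0.0, -0.521, 0.854, 0.0]
contact_force: [-0.1, -0.3, -2.2]
time: 22.55
position: [0.5212, -0.1351, 0.1222]
ee_rot: [-0.0, -0.245, 0.969, 0.0]
contact_force: [0.2, -0.1, -2.4]
time: 23.75
position: [0.5212, -0.135, 0.1222]
ee_rot: [-0.0, 0.032, 0.999, 0.0]
contact_force: [-0.3, 0.0, -1.6]
time: 24.95
position: [0.5213, -0.1352, 0.1223]
ee_rot: [-0.0, 0.048, 0.999, 0.0]
contact_force: [0.0, -0.1, -1.4]
width: 0.018
gripper_force: 98.3
t 24.95 pos [ 0.5213 -0.1352  0.1223] yang 1.474 tilt [-0.  0.] F [ 0.  -0.1 -1.4] d tool [ 0.0003 -0.0002 -0.0001] rz 0.0003
```

View pics/s5.png

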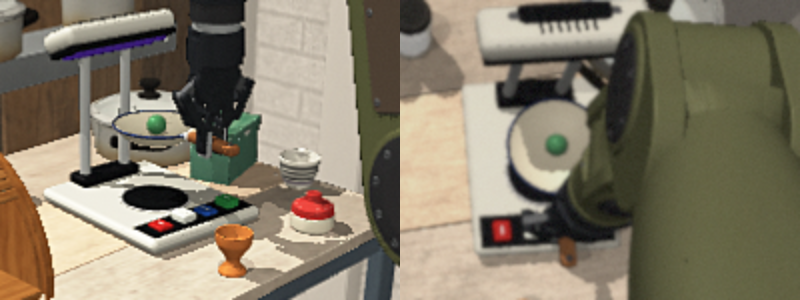

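The dish is over the stage with its handle out to the front and the marble in its middle. I check the marble's position and settle before handing in.

```bash
python3 inch.py '[0, 0, 0, 0, 0, 0, 0, 0, 0, 0, 0, 0, 0, 0, 0, 0, 0, 0, 0, 0, 0, 0, 0, 0, 0, 0, 0, 0, 0, 0, 0, 0, 0, 0, 0, 0, 0, 0, 0, 0, 0, 0, 0, 0, 0, 0, 0, 0, 0, 0, 0, 0, 0, 0, 0, 0, 0, 0, 0, 0, 0, 0, 0, 0, 0, 0, 0, 0, 0, 0, 0, 0, 0, 0, 0, 0, 0, 0, 0, 0, 0, 0, 0, 0]'|head -1
python3 - <<'E'
from h import *
S=view("scene");T=view("top")
for b,w in((np.load("pics/s5.npy"),np.load("pics/t5.npy")),(arm.read_camera("scene"),arm.read_camera("top"))):
    p,_,_=blob(b,(297,320,152,172),green); q,_,_=blob(w,(338,358,160,182),green); print(p,q,tri(S,p,T,q))
E
```

```text
time: 26.25
[307.97058824 161.94117647] [347.87692308 171.87692308] [ 0.63324903 -0.14756493  0.13687163]
[307.97058824 161.94117647] [347.94117647 171.97058824] [ 0.63307801 -0.14758233  0.13689687]
```

```bash
python3 -c "
from cell import arm
print(arm.job_done())"
```

```text
the job is handed in; nothing more can be done
None
```

The job is handed in at about 26 s: red, blue and green were pressed to their stops in that order, and the dish is held level, handle to the front, about 9 cm above the stage with the marble resting in its middle; I saw no lamp glow in the pictures, so the presses rest on key travel and force.

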